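# Pack the specimen carrier and hold its end gate on the hinge

## Task

Pack the loose slide carton and the jar upright on the floor of the specimen carrier, beside the slide box already in it, setting them down rather than dropping them. Then lift the end gate out of its wooden stand and bring it upright to the carrier's open end so that its knuckle sits between the two fixed knuckles and the holes line up for the hinge pin. Finish while still holding the gate there in the gripper, aligned, still and without pressing hard; leave the mouse, dropper bottle, dish and pin where they are.

Things in the scene. Friction and masses are not known exactly. Their poses are not given: they have to be found in the camera images.
- carrier: Grey open box fixed to the bench, 66 (x) by 150 (y) mm outside, walls 45 high, 5 thick; inner floor 6 above the bench, 56 wide in x. Origin: centre of the box's underside, z up. A brown slide box 84 high, fixed, fills its +y end; free floor from y -70 to +36. The -y end is open: a lip 24 high (y -70 to -75), outside it the fixed hinge half on a foot reaching y -101.
- hinge_axis (a point): Centre of the fixed hinge half, at (0, -85, +20) mm in the carrier's frame, same axes; x is the hole axis. Two steel knuckles, 16 mm diameter, 9 mm holes, from 15 to 33 mm either side (gap 30, its edges chamfered 2.5). Between them a gutter: bottom 9 below the axis, sides 10 off in y (lip to 4 above the axis, kerb up to the axis): a knuckle resting in it is 1 mm low.
- gate: Loose grey end gate, 0.08-0.17 kg: panel 70 wide (x), 8 thick (y), 13 to 108 mm above the origin; at its foot one steel knuckle, 16 mm diameter, 24 long along x, 9 mm hole. Origin: knuckle centre on the hole axis; z up. The same either way round. Starts upright in the stand, origin 16 mm above the bench. Pinch it across its thickness near the top edge; let go at the hinge, it tips.
- stand: Wooden stand fixed to the bench, base 100 (x) by 60 (y) by 8 mm, two slotted posts to 62 mm high that take the gate's side edges (slots open at the top). Origin: centre of its underside; gate's x along the stand's x. Lift the gate straight up 60 mm to clear it.
- carton: Loose brown slide carton with a paper band, 36 (x) by 48 (y) by 78 (z) mm, 0.08 to 0.17 kg. Origin: centre of its underside.
- jar: Loose amber glass jar with a wide white cap, straight-sided, 44 mm diameter, 78 high (the cap is the top 28), 0.09 to 0.18 kg. Origin: centre of its underside, z up.
- mouse: Black computer mouse, 104 by 60 by 34 mm, origin under its centre. Leave alone.
- dropper: White dropper bottle, 36 diameter, 85 high, origin under its centre. Leave alone.
- dish: Round glass dish, 92 diameter, 18 high, origin under its centre. Leave alone.
- pin: Steel hinge pin lying on the bench, 6 diameter, 80 long along its y, with a 12 mm square head; origin on the bench under its middle. Kept for later: leave alone.

How it is judged:
By the outcome, as a careful person would: the job done as asked, in the order asked, and still so for the second after the job is handed in, while the arm keeps its last pose, push and grip.
It also fails if it takes over 67 s, if anything falls off the work surface, if the arm or the gripper's body presses on something with over 40 N, if the wrist force passes 120 N, or if a joint passes its speed limit or range.

## Robot

A 6-joint arm with a two-finger parallel gripper is mounted at the origin on the work surface. World frame = base frame: x ahead of the robot, y to its left, z up, the work surface at z = 0. Lengths are in m, angles in rad, forces in N, time in s.
With the tool pointing down it reaches from about 0.375 to 0.9 m from the base axis. Payload 3.1 kg.
Tool frame: the origin (TCP) lies on the centre line of the jaws, within the pads' length; the fingertips stand 22 mm ahead of it and the grasp point (between the pads) lies 3 mm ahead of it; z points along the fingers, y is the line along which they close (so a half turn about z gives the same grasp; the last joint's range is limited). The gripper opens to 85 mm and grips with 20 to 120 N. Pads are 22 mm wide; open, the fingers measure 114 mm over their backs; the gripper's body (76 mm by 85 mm) begins 54 mm behind the grasp point. The pads swing forward as they close: fully open they stand 13 mm farther back than shut.
Start: joints at [-1.357, 0.527, 1.433, -0, 1.181, -0.178], TCP at [0.239, -0.578, 0.253] pointing down, gripper open.
Joint ranges: [-3.08, 3.08], [-0.75, 2.2], [0.22, 2.44], [-1.43, 4.57], [0, 2.65], [-2.85, 2.85]. Speed limits (rad/s): [2.79, 2.79, 3.14, 3.14, 3.14, 3.14].

## Interface

Orientations are given as a unit quaternion [x, y, z, w].
In Python, from station import manip gives the robot as it stands.
- The arm moves only by the shell command python3 drive.py 'ROWS' [FORCE]. ROWS is a JSON list of rows, 1 to 20 of them, each of 5 numbers: dx, dy, dz in parts of the range, where 1.0 means 0.75 m, then a turn about the tool's z in parts of the range, where 1.0 means 4 rad, then the opening from 0.0 (shut) to 1.0 (fully open); each row is the pose to reach, as a shift and turn from the pose commanded when the command began, along the tool's axes at that moment; what a row does not reach only later rows make up. A row lasts 1/10 s, in which the tool goes at most 0.05 m and 0.15 rad, less where a joint would pass 70% of its speed; a pose out of reach is approached as far as the arm can. The fingers move at their own pace and stop on an object; FORCE is the grip in N (left out, the last holds). Time passes only in rows, so rows that do not move let the fingers close. It prints the time, the measured TCP pose, the force, the opening and the grip force at its end. No shift or turn number may pass 1 either way. Input that does not fit is refused with a message, and nothing moves.
- manip.sense(): the state, without advancing time (a new reading comes with each control period).
- manip.snapshot(name): name is "scene" or "side" or "wrist"; returns a dict with "pixels" (384x512x3 uint8, red, green, blue), "range_z" (384x512 float32, m along the optical axis (not along the pixel's ray), 0 where there is no reading), "fov_y" (degrees; the focal length in pixels is half the picture's height over the tangent of half this angle, whatever the lens; pixels are square), "cx", "cy" (the principal point, pixels), "k1" (the pictures are not rectified: a ray, as slopes to the right and down, at radius r is drawn at 1 + k1 r^2 times it, then the intrinsics apply), "R" (3x3) and "t" (3): a world point X has camera coordinates R X + t; the wrist camera has in their place "hand_eye" (4x4, takes a point from camera to tool coordinates, whose origin is the TCP and whose axes are the flange's). Camera axes: x right, y down, z forward; pixel columns grow to the right and rows downward; lengths in m; the calibration is good to about 2 mm. A picture is of the moment at which its call begins: read the wrist's pose just before it.
- manip.sign_off(): hands the job in; it is judged then, once.
The state is a dict: "t": time; "q": joint angles; "qd": joint speeds; "tau": joint torques, N m; "tcp_pos": TCP position; "tool_rot": TCP orientation; "force": force on the tool from outside, world axes, zero at the start; "ft_torque": the same for the moment, N m; "finger_gap": opening from 0.0 (shut) to 1.0 (fully open); "gripper_force": force on a finger pad.
Only numpy, scipy, OpenCV 4.12 (cv2) and the standard library are available. Lean on these libraries where they do the work, as an engineer would, in place of code of your own. Each camera call takes 0.05 s, during which the arm holds its last target. There are 200 camera calls.

## Working session

There is one attempt and no reset: what is moved stays moved. The work goes in short steps, Python scripts to look and compute and a shell command to move; the robot and the scene stay as the last step left them, time stands still between calls to the robot, and variables do not carry over. Pictures are saved under pics/ and viewed, at most 10 in all, crops included, and the job is handed in when it is done.

```bash
ls; mkdir -p pics; cat > h.py <<'E'
import numpy as np, cv2
from station import manip
from scipy.spatial.transform import Rotation as Ro
def snap(n):
    s=manip.sense(); d=manip.snapshot(n)
    f=192/np.tan(np.radians(d["fov_y"])/2); d["f"]=f
    if n=="wrist":
        T=np.eye(4);T[:3,:3]=Ro.from_quat(s["tool_rot"]).as_matrix();T[:3,3]=s["tcp_pos"]
        M=T@np.array(d["hand_eye"]); d["C"]=M[:3,3]; d["RT"]=M[:3,:3]
    else:
        R=np.array(d["R"]);d["RT"]=R.T;d["C"]=-R.T@np.array(d["t"])
    return d
def slopes(d,uv):
    uv=np.atleast_2d(np.asarray(uv,float))
    K=np.array([[d["f"],0,d["cx"]],[0,d["f"],d["cy"]],[0,0,1]])
    p=(uv-[d["cx"],d["cy"]])/d["f"]; q=p.copy()
    for _ in range(20): q=p/(1+d["k1"]*(q**2).sum(1,keepdims=True))
    return q
def rays(d,uv):
    q=slopes(d,uv); return np.c_[q,np.ones(len(q))]@d["RT"].T
def onplane(d,uv,z):
    r=rays(d,uv); return d["C"]+r*((z-d["C"][2])/r[:,2:3])
def cloud(d):
    v,u=np.mgrid[:384,:512]; r=rays(d,np.c_[u.ravel(),v.ravel()])
    P=d["C"]+r*d["range_z"].ravel()[:,None]; P[d["range_z"].ravel()==0]=np.nan
    return P.reshape(384,512,3)
def proj(d,X):
    c=(np.atleast_2d(X)-d["C"])@d["RT"]; p=c[:,:2]/c[:,2:]
    return p*(1+d["k1"]*(p**2).sum(1,keepdims=True))*d["f"]+[d["cx"],d["cy"]]
def tri(d1,u1,d2,u2):
    A=np.zeros((3,3));b=np.zeros(3)
    for d,u in((d1,u1),(d2,u2)):
        r=rays(d,u)[0];r/=np.linalg.norm(r);M=np.eye(3)-np.outer(r,r);A+=M;b+=M@d["C"]
    return np.linalg.solve(A,b)
E
python3 - <<'E'
from h import *
import pickle
for n in("scene","side","wrist"):
    d=snap(n);cv2.imwrite(f"pics/{n}0.png",d["pixels"][:,:,::-1]);pickle.dump(d,open(f"{n}0.pkl","wb"))
    print(n,d["f"],d["k1"],d["C"],d["RT"][:,2],np.mean(d["range_z"]>0))
s=manip.sense();print(s)
E
```

```text
drive.py
pics
station.py
scene 390.1709316122162 -0.02857369944955621 [ 1.14952959 -0.35658056  0.62239098] [-0.62817485  0.40034774 -0.66717168] 0.9959869384765625
side 433.8523305974136 -0.03892176006275683 [0.44133723 0.89331987 0.88651763] [ 0.14962727 -0.72049429 -0.67712603] 0.9961954752604166
wrist 307.25633670568897 0.019975815323714854 [ 0.30928135 -0.54832958  0.3738947 ] [-0.27896223 -0.11424642 -0.95348195] 0.996246337890625
{'t': 0.15, 'q': array([-1.35748771e+00,  5.28239060e-01,  1.43362672e+00,  3.09408838e-05,
        1.18139086e+00, -1.78471722e-01]), 'qd': array([-0.00062354, -0.00266599, -0.00577821,  0.00115134,  0.00080062,
       -0.00076397]), 'tau': array([ 9.70359724e-04, -4.42742014e+01, -1.78276688e+01, -2.48542092e-04,
        5.62607005e-03, -1.29735352e-05]), 'tcp_pos': array([ 0.23858633, -0.57711   ,  0.25256076]), 'tool_rot': array([ 9.80875602e-01,  1.94633915e-01, -1.86039523e-07, -8.32112077e-04]), 'force': array([-1.21807314, -0.96669652, -0.46979927]), 'ft_torque': array([ 0.06414422, -0.01751163, -0.05408157]), 'gripper_force': 0.0, 'finger_gap': 0.9985282876490169}
```

View pics/scene0.png

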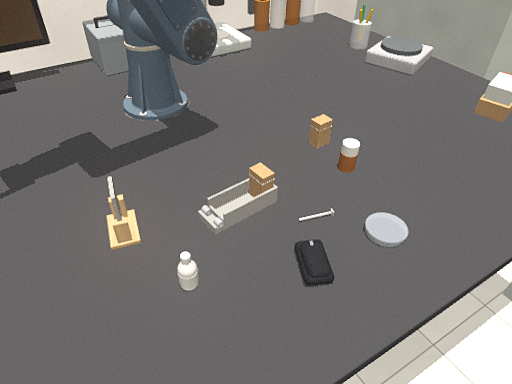

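View pics/side0.png

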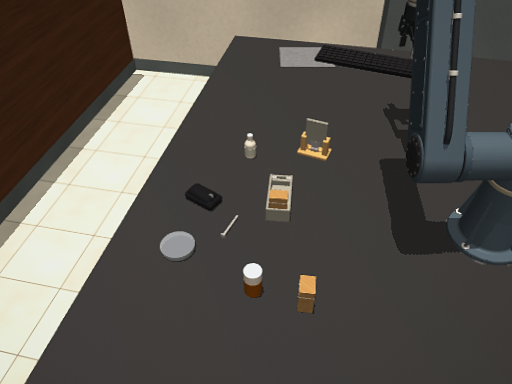

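The scene view shows the carton at (320,130), jar (348,155), carrier (240,200) with the box at (262,180), and the stand and gate at (120,215). In the side view they are at (307,293), (253,280), (280,197) and (315,140). Next I'll measure them.

```bash
python3 - <<'E'
from h import *
import pickle
D={n:pickle.load(open(n+"0.pkl","rb")) for n in("scene","side")}
boxes={"scene":{"carton":(305,112,336,150),"jar":(335,136,362,174),"car":(195,160,282,232),"stand":(102,172,145,250),"pin":(297,205,338,223)},
"side":{"carton":(296,273,319,314),"jar":(240,261,266,300),"car":(262,172,296,223),"stand":(295,117,335,160),"pin":(218,213,241,240)}}
for n,d in D.items():
    P=cloud(d)
    for o,(a,b,c,e) in boxes[n].items():
        p=P[b:e,a:c].reshape(-1,3); p=p[p[:,2]>(.006 if o!="pin" else .003)]
        zt=np.percentile(p[:,2],98)
        t=p[p[:,2]>zt-.006]
        r=cv2.minAreaRect((t[:,:2]*1000).astype(np.float32)); ra=cv2.minAreaRect((p[:,:2]*1000).astype(np.float32))
        print(n,o,len(p),"ztop %.4f"%zt,"top",np.round(r[0],1),np.round(r[1],1),round(r[2],1),len(t),"| all",np.round(ra[0],1),np.round(ra[1],1),round(ra[2],1))
# zoom crops
A=D["scene"]["pixels"][150:260,95:290];B=D["side"]["pixels"][105:230,255:345]
A=cv2.resize(A,None,fx=4,fy=4,interpolation=2)[:,:,::-1];cv2.imwrite("pics/cropA.png",A)
E
```

```text
scene carton 573 ztop 0.0772 top [459.2 310.3] [36.4 51.3] 3.0 151 | all [459.2 310.2] [39.5 54.2] 0.4
scene jar 526 ztop 0.0778 top [587.1 298.3] [42.  45.1] 68.7 155 | all [587.4 298.2] [42.9 46.1] 20.8
scene car 2549 ztop 0.0845 top [570.5  38.9] [51.6 35.6] 7.1 243 | all [577.3 -26.7] [ 70.3 177.2] 6.5
scene stand 1229 ztop 0.1233 top [ 505.7 -275.3] [ 8.2 70.3] 79.0 103 | all [ 504.7 -275.9] [ 58.6 104.3] 78.5
scene pin 107 ztop 0.0120 top [693.2 110.4] [84.  11.8] 78.4 90 | all [684.1 124.2] [106.2  33.6] 74.5
side carton 570 ztop 0.0802 top [458.  312.8] [35.3 50.5] 3.5 288 | all [458.2 313.7] [36.2 51.9] 4.3
side jar 562 ztop 0.0804 top [584.2 301.7] [42.7 42.6] 86.6 240 | all [584.1 302.1] [43.4 43. ] 82.9
side car 1009 ztop 0.0858 top [569.8  42.4] [50.3 36.5] 1.9 175 | all [587.5 -22.9] [ 90.2 182.5] 7.5
side stand 922 ztop 0.1240 top [ 504.4 -273. ] [15.2 68.1] 77.1 62 | all [ 517.8 -349.8] [124.4 240.1] 3.7
side pin 92 ztop 0.0131 top [689.7 114.5] [81.6 12.3] 72.9 47 | all [698.7 111.5] [63.7 96.4] 9.3
```

View pics/cropA.png

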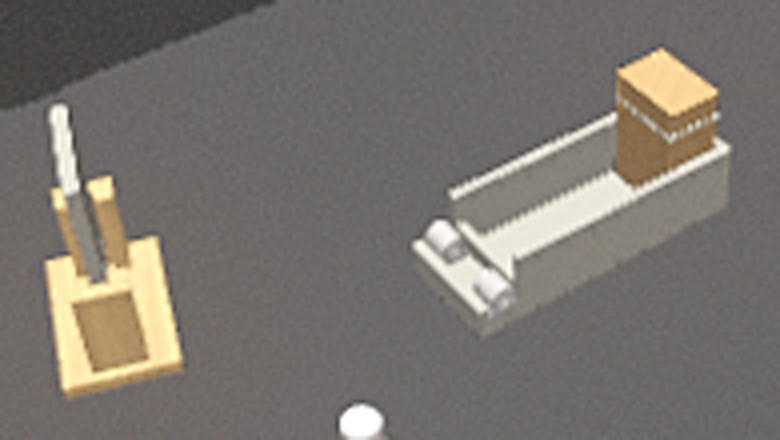

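The crop shows the gate upright in its stand, and the carrier's two knuckles at (445,240) and (493,288). Top heights come out at 78, 78, 84 and 124 mm, as specified. The two cameras disagree by about 3 mm, so I'll use the mean and then refine with the wrist camera.

```bash
cat >> h.py <<'E'
def go(x,y,z,ang):
    "delta to put the GRASP point (3 mm ahead of TCP) at x,y,z (m), closing line at ang deg"
    s=manip.sense();R=Ro.from_quat(s["tool_rot"]).as_matrix()
    d=R.T@(np.array([x,y,z+.003])-s["tcp_pos"]); a=np.degrees(np.arctan2(R[1,1],R[0,1]))
    th=-(ang-a); th=(th+180)%360-180
    print("d",np.round(d,4),"turn",round(np.radians(th),4),"| yang %.2f"%a,"q6 %.2f"%s["q"][5],"axis",np.round(R[:,2],4))
E
python3 -c "
from h import *
go(.47,-.12,.247,-30);go(.44,.27,.247,3.5)"
```

```text
d [ 0.3884 -0.3341  0.0032] turn -0.6554 | yang -67.55 q6 -0.18 axis [-3.0e-04  1.6e-03 -1.0e+00]
d [ 0.5096 -0.706   0.0039] turn -1.2401 | yang -67.55 q6 -0.18 axis [-3.0e-04  1.6e-03 -1.0e+00]
```

The rows are not in the units I measure in: shifts go in shares of 0.75 m and turns go in shares of 4 rad. I convert before sending: -0.706 m / 0.75 = -0.9413, 0.51 m / 0.75 = 0.68, -1.24 rad / 4 = -0.31.

```bash
python3 drive.py '[[0.0667,-0.0533,0,-0.015,1],[0.1333,-0.1067,0,-0.0375,1],[0.1867,-0.16,0,-0.0625,1],[0.24,-0.2133,0,-0.075,1],[0.2933,-0.2667,0,-0.1,1],[0.3467,-0.32,0,-0.125,1],[0.4,-0.36,0,-0.15,1],[0.4533,-0.4,0,-0.1625,1],[0.5067,-0.4533,0,-0.175,1],[0.5333,-0.5067,0,-0.2,1],[0.56,-0.56,0,-0.225,1],[0.5733,-0.6133,0,-0.25,1],[0.6,-0.6667,0,-0.275,1],[0.6133,-0.72,0,-0.3,1],[0.6267,-0.7733,0,-0.31,1],[0.6467,-0.8267,0,-0.31,1],[0.66,-0.88,0,-0.31,1],[0.6733,-0.92,0,-0.31,1],[0.68,-0.9413,0.0053,-0.31,1],[0.68,-0.9413,0.0053,-0.31,1]]'
python3 - <<'E'
from h import *
import pickle
d=snap("wrist");cv2.imwrite("pics/w1.png",d["pixels"][:,:,::-1]);pickle.dump(d,open("w1.pkl","wb"))
P=cloud(d);print(proj(d,[[.4586,.3115,.078],[.5856,.3,.078]]))
go(.4586,.3115,.064,3.5)
E
```

```text
t: 2.15
tcp_pos: [0.4396, 0.2717, 0.2487]
tool_rot: [0.684, 0.73, -0.0, -0.0]
force: [-0.4, 0.4, -0.7]
finger_gap: 1.0
gripper_force: 0.0
[[274.80353722 134.88647601]
 [405.88892353 155.48457859]]
d [0.04   0.0216 0.1818] turn 0.0025 | yang 3.64 q6 0.27 axis [-1.e-03 -7.e-04 -1.e+00]
```

View pics/w1.png

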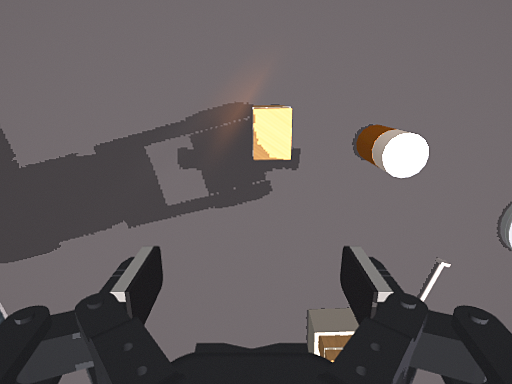

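The wrist view shows the carton top at about (272,133) and the white cap at about (402,154), both within a few pixels of prediction.

```bash
python3 - <<'E'
from h import *
import pickle
d=pickle.load(open("w1.pkl","rb"));I=d["pixels"].astype(int);P=cloud(d)
for n,(a,b,c,e) in {"carton":(240,95,300,170),"jar":(365,120,435,185)}.items():
    s=np.s_[b:e,a:c]; p=P[s]; m=p[:,:,2]>.070
    v,u=np.nonzero(m); zt=np.median(p[m][:,2])
    X=onplane(d,np.c_[u+a,v+b],.078)
    r=cv2.minAreaRect((X[:,:2]*1000).astype(np.float32));print(n,zt,np.round(r[0],1),np.round(r[1],1),r[2],X.mean(0))
E
```

```text
carton 0.07870942395528069 [456.6 312.1] [35.4 47.6] 3.9371438026428223 [0.45620278 0.31283864 0.078     ]
jar 0.07870447429853444 [582.5 300.9] [42.8 47.6] 80.11978912353516 [0.58284197 0.30144103 0.078     ]
```

Converted, 0.1838 m / 0.75 = 0.2451, 0.0405 m / 0.75 = 0.054, -0.005 rad / 4 = -0.0013.

```bash
python3 drive.py '[[0.0267,0.0133,0.04,0,1],[0.0533,0.0267,0.08,-0.0013,1],[0.054,0.0273,0.1333,-0.0013,1],[0.054,0.0273,0.1733,-0.0013,1],[0.054,0.0273,0.2133,-0.0013,1],[0.054,0.0273,0.2451,-0.0013,1],[0.054,0.0273,0.2451,-0.0013,1],[0.054,0.0273,0.2451,-0.0013,0.3],[0.054,0.0273,0.2451,-0.0013,0.2],[0.054,0.0273,0.2451,-0.0013,0.1],[0.054,0.0273,0.2451,-0.0013,0],[0.054,0.0273,0.2451,-0.0013,0],[0.054,0.0273,0.2451,-0.0013,0],[0.054,0.0273,0.2451,-0.0013,0]]' 35; python3 -c "
from h import *
print(manip.sense()['tcp_pos']);go(.4575,.312,.062,3.9)"
```

```text
t: 3.6
tcp_pos: [0.4591, 0.3115, 0.067]
tool_rot: [0.683, 0.73, 0.001, 0.001]
force: [-0.3, -0.7, 5.9]
finger_gap: 0.417
gripper_force: 40.9
[0.45908347 0.31148332 0.06696784]
d [ 0.0006 -0.0016  0.002 ] turn -0.0018 | yang 3.80 q6 0.33 axis [ 2.2e-03  6.0e-04 -1.0e+00]
```

Converted, -0.13 m / 0.75 = -0.1733, -0.12 m / 0.75 = -0.16.

```bash
python3 drive.py '[[0,0,-0.0267,0,0],[0,0,-0.0667,0,0],[0,0,-0.12,0,0],[0,0,-0.16,0,0],[0,0,-0.1733,0,0],[0,0,-0.1733,0,0]]'; python3 -c "
from h import *
print(manip.sense()['tcp_pos']);go(.5751,-.0043,.192,6.5)"
```

```text
t: 4.2
tcp_pos: [0.459, 0.3117, 0.1969]
tool_rot: [0.683, 0.73, 0.002, 0.001]
force: [-0.3, 0.1, -2.5]
finger_gap: 0.417
gripper_force: 40.6
[0.45902141 0.31170262 0.19687591]
d [-0.323   0.0949  0.0018] turn -0.0472 | yang 3.80 q6 0.33 axis [ 0.0032  0.0014 -1.    ]
```

Converted, -0.323 m / 0.75 = -0.4307, -0.3 m / 0.75 = -0.4, -0.047 rad / 4 = -0.0118.

```bash
python3 drive.py '[[-0.04,0.0133,0,0,0],[-0.0933,0.0267,0,0,0],[-0.1467,0.0467,0,-0.0025,0],[-0.2,0.06,0,-0.005,0],[-0.2533,0.0733,0,-0.0075,0],[-0.3067,0.0933,0,-0.0118,0],[-0.36,0.1067,0,-0.0118,0],[-0.4,0.12,0,-0.0118,0],[-0.4307,0.1267,0,-0.0118,0],[-0.4307,0.1267,0,-0.0118,0],[-0.4307,0.1267,0,-0.0118,0]]'
python3 - <<'E'
from h import *
import pickle
go(.5751,-.0043,.192,6.5)
for n in("scene","side","wrist"):
    d=snap(n);pickle.dump(d,open(n+"1.pkl","wb"))
    if n=="wrist": cv2.imwrite("pics/w2.png",d["pixels"][:,:,::-1])
E
```

```text
t: 5.3
tcp_pos: [0.5732, -0.0047, 0.1934]
tool_rot: [0.667, 0.745, -0.001, -0.002]
force: [-0.5, 0.3, -1.2]
finger_gap: 0.419
gripper_force: 40.6
d [ 0.0002  0.002  -0.0016] turn -0.0019 | yang 6.39 q6 -0.32 axis [-0.0045  0.0014 -1.    ]
```

View pics/w2.png

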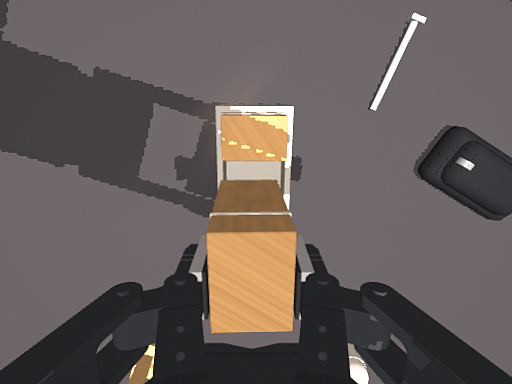

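The carton is held square over the carrier. The fixed box top spans (220–288, 113–160) and the rim is visible behind it. I'll measure both.

```bash
python3 - <<'E'
from h import *
import pickle
d=pickle.load(open("wrist1.pkl","rb"));P=cloud(d)
def rep(n,sl,lo,hi,zp):
    b,a=sl[0].start,sl[1].start
    p=P[sl];m=(p[:,:,2]>lo)&(p[:,:,2]<hi);v,u=np.nonzero(m)
    X=onplane(d,np.c_[u+a,v+b],zp)
    r=cv2.minAreaRect((X[:,:2]*1000).astype(np.float32));print(n,len(u),np.median(p[m][:,2]),np.round(r[0],1),np.round(r[1],1),round(r[2],1))
rep("box",np.s_[100:170,205:300],.078,.092,.084)
rep("rim",np.s_[95:125,205:300],.040,.050,.045)
rep("rimall",np.s_[95:175,205:300],.040,.050,.045)
rep("carton",np.s_[220:340,200:300],.18,.24,.21)
E
```

```text
box 3052 0.08472646156465058 [569.6  40.9] [49.9 34.3] 6.6
rim 620 0.045806798937308546 [568.1  54.5] [66.1 15. ] 6.6
rimall 1108 0.04575663458242507 [570.6  32.4] [66.3 59.6] 6.6
carton 10756 0.20620202113033337 [571.3   2.2] [40.7 50.9] 6.6
```

Converted, 0.119 m / 0.75 = 0.1587, 0.115 m / 0.75 = 0.1533.

```bash
python3 drive.py '[[0.0005,0.0024,0.0267,0,0],[0.0005,0.0024,0.0667,0,0],[0.0005,0.0024,0.1067,0,0],[0.0005,0.0024,0.1333,0,0],[0.0005,0.0024,0.1467,0,0],[0.0005,0.0024,0.1533,0,0],[0.0005,0.0024,0.1553,0,0],[0.0005,0.0024,0.1573,0,0],[0.0005,0.0024,0.1587,0,0],[0.0005,0.0024,0.1587,0,0]]'
```

```text
t: 6.45
tcp_pos: [0.5767, -0.0042, 0.0772]
tool_rot: [0.666, 0.746, 0.0, 0.001]
force: [0.4, 0.5, -1.1]
finger_gap: 0.421
gripper_force: 40.6
```

Converted, 0.004 m / 0.75 = 0.0053, 0.003 m / 0.75 = 0.004.

```bash
python3 drive.py '[[0,-0.0013,0.0013,0,0],[0,-0.0013,0.0027,0,0],[0,-0.0013,0.004,0,0],[0,-0.0013,0.0053,0,0],[0,-0.0013,0.0053,0,0]]'; python3 drive.py '[[0,0,0.0007,0,0],[0,0,0.0013,0,0],[0,0,0.0013,0,0]]'
```

```text
t: 6.95
tcp_pos: [0.5753, -0.0043, 0.073]
tool_rot: [0.666, 0.746, -0.0, 0.0]
force: [-2.1, -0.3, 3.9]
finger_gap: 0.417
gripper_force: 40.9
t: 7.25
tcp_pos: [0.5753, -0.0043, 0.073]
tool_rot: [0.666, 0.746, -0.0, 0.0]
force: [-3.0, -0.3, 10.0]
finger_gap: 0.413
gripper_force: 41.3
```

Converted, -0.14 m / 0.75 = -0.1867, -0.11 m / 0.75 = -0.1467.

```bash
python3 drive.py '[[0,0,-0.0013,0,0.45],[0,0,-0.0013,0,0.5],[0,0,-0.0013,0,0.6],[0,0,-0.0013,0,0.75],[0,0,-0.0013,0,0.75],[0,0,-0.04,0,0.75],[0,0,-0.0933,0,0.75],[0,0,-0.1467,0,0.9],[0,0,-0.1867,0,1],[0,0,-0.1867,0,1]]'
python3 - <<'E'
from h import *
import pickle
go(.584,.265,.22,14);go(.584,.301,.062,14)
d=snap("wrist");pickle.dump(d,open("w3.pkl","wb"));P=cloud(d)
cv2.imwrite("pics/w3.png",d["pixels"][:,:,::-1])
m=(P[:,:,2]>.078)&(P[:,:,2]<.092);n,l,st,c=cv2.connectedComponentsWithStats(m.astype(np.uint8))
for i in range(1,n):
    if st[i,4]>300:
        v,u=np.nonzero(l==i);X=onplane(d,np.c_[u,v],.084);r=cv2.minAreaRect((X[:,:2]*1000).astype(np.float32));print(st[i],np.round(r[0],1),np.round(r[1],1),r[2])
E
```

```text
t: 8.25
tcp_pos: [0.5782, -0.0047, 0.2162]
tool_rot: [0.666, 0.746, 0.003, 0.004]
force: [0.7, 0.1, 0.4]
finger_gap: 0.998
gripper_force: 0.0
d [ 0.2673  0.0363 -0.0073] turn -0.1311 | yang 6.49 q6 -0.31 axis [ 0.0101 -0.002  -0.9999]
d [0.3036 0.0388 0.1506] turn -0.1311 | yang 6.49 q6 -0.31 axis [ 0.0101 -0.002  -0.9999]
[ 215  110   63   43 2601] [569.7  40.6] [50.  33.9] 6.426591873168945
[ 224  155   43   55 2284] [573.3  -2.9] [35.9 48.4] 6.3162455558776855
```

View pics/w3.png

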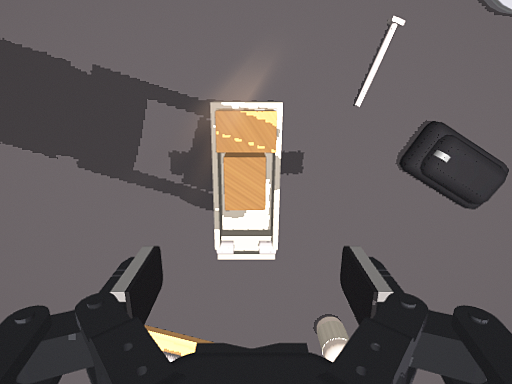

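The carton stands upright beside the box, with its top at (245,183) in the picture and its front edge about 15 mm ahead of the carrier centre. Next is the jar.

Converted, 0.303 m / 0.75 = 0.404, 0.265 m / 0.75 = 0.3533.

```bash
python3 drive.py '[[0.04,0.0067,0,0,1],[0.0933,0.0133,0,0,1],[0.1467,0.02,0,0,1],[0.2,0.0267,0,0,1],[0.2533,0.0333,0,0,1],[0.3067,0.04,0,0,1],[0.3533,0.048,0,0,1],[0.3867,0.0507,0,0,1],[0.404,0.052,0,0,1],[0.404,0.052,0.0267,0,1],[0.404,0.052,0.0667,0,1],[0.404,0.052,0.08,0,1],[0.404,0.052,0.08,0,1]]'
python3 - <<'E'
from h import *
go(.584,.301,.062,6.5)
d=snap("wrist");P=cloud(d);m=(P[:,:,2]>.072)&(P[:,:,2]<.085);n,l,st,c=cv2.connectedComponentsWithStats(m.astype(np.uint8))
for i in range(1,n):
    if st[i,4]>300:
        v,u=np.nonzero(l==i);X=onplane(d,np.c_[u,v],.078);r=cv2.minEnclosingCircle((X[:,:2]*1000).astype(np.float32));print(st[i],r,X.mean(0))
E
```

```text
t: 9.6
tcp_pos: [0.5782, 0.3, 0.1487]
tool_rot: [0.666, 0.746, -0.003, -0.002]
force: [-0.1, 0.0, 0.3]
finger_gap: 1.001
gripper_force: 0.0
d [0.0005 0.0065 0.0836] turn -0.0012 | yang 6.43 q6 0.20 axis [-0.0062 -0.0021 -1.    ]
[ 230  179   65   63 3188] ((584.3629150390625, 301.3030090332031), 22.665372848510742) [0.58444828 0.301772   0.078     ]
```

Converted, 0.0836 m / 0.75 = 0.1115, 0.001 m / 0.75 = 0.0013.

```bash
python3 drive.py '[[0.0013,0.0087,0.0267,0,1],[0.0013,0.0087,0.0667,0,1],[0.0013,0.0087,0.0933,0,1],[0.0013,0.0087,0.1093,0,1],[0.0013,0.0087,0.1115,0,1],[0.0013,0.0087,0.1115,0,0.5],[0.0013,0.0087,0.1115,0,0.4],[0.0013,0.0087,0.1115,0,0.2],[0.0013,0.0087,0.1115,0,0],[0.0013,0.0087,0.1115,0,0],[0.0013,0.0087,0.1115,0,0],[0.0013,0.0087,0.1115,0,0]]' 35; python3 drive.py '[[0,0,-0.0267,0,0],[0,0,-0.0667,0,0],[0,0,-0.12,0,0],[0,0,-0.16,0,0],[0,0,-0.1733,0,0],[0,0,-0.1733,0,0]]'; python3 -c "
from h import *
print(manip.sense()['tcp_pos']);go(.5806,-.0542,.192,6.5)"
```

```text
t: 10.85
tcp_pos: [0.5868, 0.3033, 0.0694]
tool_rot: [0.666, 0.746, 0.001, 0.001]
force: [-1.6, -0.7, 4.9]
finger_gap: 0.508
gripper_force: 35.2
t: 11.45
tcp_pos: [0.5869, 0.3032, 0.1994]
tool_rot: [0.666, 0.746, 0.001, 0.001]
force: [0.2, 0.2, -1.0]
finger_gap: 0.507
gripper_force: 35.9
[0.58693135 0.30324927 0.19938812]
d [-0.3545 -0.0466  0.004 ] turn -0.0003 | yang 6.48 q6 0.19 axis [ 0.0033  0.001  -1.    ]
```

Converted, -0.3535 m / 0.75 = -0.4713, -0.34 m / 0.75 = -0.4533.

```bash
python3 drive.py '[[-0.04,-0.0053,0,0,0],[-0.0933,-0.012,0,0,0],[-0.1467,-0.02,0,0,0],[-0.2,-0.0267,0,0,0],[-0.2533,-0.0333,0,0,0],[-0.3067,-0.04,0,0,0],[-0.36,-0.0467,0,0,0],[-0.4133,-0.0533,0,0,0],[-0.4533,-0.06,0,0,0],[-0.4713,-0.062,0,0,0],[-0.4713,-0.062,0,0,0],[-0.4713,-0.062,0,0,0]]'
python3 - <<'E'
from h import *
import pickle
go(.5806,-.0535,.0724,6.5)
for n in ("scene","side"):
    d=snap(n);P=cloud(d);r=P[(P[:,:,2]>.196)&(P[:,:,2]<.22)&(abs(P[:,:,0]-.58)<.05)&(abs(P[:,:,1]+.054)<.06)];I=d["pixels"][(P[:,:,2]>.12)&(P[:,:,2]<.215)&(abs(P[:,:,0]-.58)<.03)&(abs(P[:,:,1]+.054)<.03)].astype(int)
    m=(P[:,:,2]>.12)&(abs(P[:,:,0]-.58)<.035)&(abs(P[:,:,1]+.054)<.035)&(d["pixels"][:,:,0].astype(int)-d["pixels"][:,:,2]>50)
    v,u=np.nonzero(m);q=P[m];print(n,len(q),q.min(0),q.max(0))
    pickle.dump(d,open(n+"2.pkl","wb"))
E
```

```text
t: 12.65
tcp_pos: [0.5792, -0.0525, 0.1968]
tool_rot: [0.666, 0.746, -0.0, -0.001]
force: [-0.3, -0.7, -1.1]
finger_gap: 0.506
gripper_force: 35.9
d [-0.0014  0.0016  0.1214] turn -0.0006 | yang 6.46 q6 -0.40 axis [-0.0023  0.0016 -1.    ]
scene 377 [ 0.57200246 -0.07854457  0.12670766] [ 0.60202423 -0.04126013  0.17722916]
side 207 [ 0.55733164 -0.05039235  0.12809353] [ 0.59732654 -0.02963224  0.17970871]
```

Converted, 0.118 m / 0.75 = 0.1573, 0.116 m / 0.75 = 0.1547.

```bash
python3 drive.py '[[-0.0013,0.0016,0.0267,0,0],[-0.0013,0.0016,0.0667,0,0],[-0.0013,0.0016,0.1067,0,0],[-0.0013,0.0016,0.1333,0,0],[-0.0013,0.0016,0.1467,0,0],[-0.0013,0.0016,0.1533,0,0],[-0.0013,0.0016,0.1547,0,0],[-0.0013,0.0016,0.156,0,0],[-0.0013,0.0016,0.1573,0,0],[-0.0013,0.0016,0.1573,0,0]]'
```

```text
t: 13.75
tcp_pos: [0.5816, -0.0545, 0.0806]
tool_rot: [0.666, 0.746, 0.0, 0.001]
force: [-0.3, 0.1, -2.0]
finger_gap: 0.506
gripper_force: 36.0
```

Converted, 0.0048 m / 0.75 = 0.0064, 0.001 m / 0.75 = 0.0013.

```bash
python3 drive.py '[[0.0013,0,0.0013,0,0],[0.0013,0,0.0027,0,0],[0.0013,0,0.004,0,0],[0.0013,0,0.0053,0,0],[0.0013,0,0.0064,0,0],[0.0013,0,0.0064,0,0]]'; python3 drive.py '[[0,0,0.0007,0,0],[0,0,0.0013,0,0],[0,0,0.0013,0,0]]'
```

```text
t: 14.35
tcp_pos: [0.581, -0.0534, 0.0755]
tool_rot: [0.666, 0.746, -0.0, 0.0]
force: [-1.5, -0.2, 3.1]
finger_gap: 0.509
gripper_force: 36.3
t: 14.65
tcp_pos: [0.5811, -0.0535, 0.0754]
tool_rot: [0.666, 0.746, -0.0, 0.0]
force: [-2.8, -0.5, 8.0]
finger_gap: 0.507
gripper_force: 36.9
```

Converted, -0.12 m / 0.75 = -0.16, -0.11 m / 0.75 = -0.1467.

```bash
python3 drive.py '[[0,0,-0.0013,0,0.53],[0,0,-0.0013,0,0.6],[0,0,-0.0013,0,0.7],[0,0,-0.0013,0,0.85],[0,0,-0.0013,0,0.85],[0,0,-0.04,0,0.85],[0,0,-0.0933,0,0.9],[0,0,-0.1467,0,1],[0,0,-0.16,0,1],[0,0,-0.16,0,1]]'
python3 drive.py '[[-0.04,0,0,0,1],[-0.08,0,0,0,1],[-0.1067,0,0,0,1],[-0.1067,0,0,0,1],[-0.1067,0,0,0,1]]'
python3 - <<'E'
from h import *
import pickle
d=snap("wrist");pickle.dump(d,open("w4.pkl","wb"));P=cloud(d)
cv2.imwrite("pics/w4.png",d["pixels"][:,:,::-1])
m=(P[:,:,2]>.076)&(P[:,:,2]<.092);n,l,st,c=cv2.connectedComponentsWithStats(m.astype(np.uint8))
for i in range(1,n):
    if st[i,4]>300:
        v,u=np.nonzero(l==i);X=onplane(d,np.c_[u,v],.084);r=cv2.minAreaRect((X[:,:2]*1000).astype(np.float32));print(st[i],np.median(P[l==i][:,2]),np.round(r[0],1),np.round(r[1],1),r[2])
O=np.array([.5757,-.012,0]);c,s=np.cos(np.radians(6.5)),np.sin(np.radians(6.5));R=np.array([[c,-s,0],[s,c,0],[0,0,1]])
print(np.round(proj(d,O+np.array([[0,-85,20],[-24,-85,28],[24,-85,28],[0,-70,24],[0,-101,8]])/1000@R.T)))
go(.505,-.274,.25,-101)
E
```

```text
t: 15.65
tcp_pos: [0.5822, -0.0536, 0.196]
tool_rot: [0.666, 0.746, 0.001, 0.002]
force: [-0.4, -0.9, 0.1]
finger_gap: 1.005
gripper_force: 0.0
t: 16.15
tcp_pos: [0.5892, -0.1326, 0.1927]
tool_rot: [0.667, 0.745, -0.0, -0.002]
force: [-0.4, 0.3, 1.0]
finger_gap: 0.997
gripper_force: 0.0
[ 223    0   55   51 2708] 0.08476986520796796 [574.2 -14.3] [36.5 29.7] 6.479621410369873
[ 219   60   62   64 3050] 0.08474573991721912 [579.  -56.4] [42.8 42.9] 35.72822570800781
[144 323  37  22 433] 0.0831484076739441 [ 521.2 -275.1] [16.4 33. ] 80.24666595458984
[[252. 137.]
 [227. 138.]
 [278. 138.]
 [252. 122.]
 [252. 152.]]
d [-0.1315 -0.0998 -0.0601] turn 1.8755 | yang 6.46 q6 -0.52 axis [-0.0026  0.0017 -1.    ]
```

View pics/w4.png

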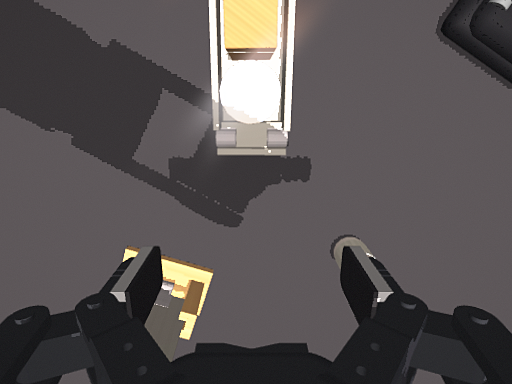

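The jar stands upright behind the lip at (250,95). The two knuckles are at (227,138) and (278,138), as predicted. Next I'll refine the hinge position and the gate's pose.

```bash
cat > hinge.py <<'E'
from h import *
O=np.array([.5757,-.012,0]);
def Rz(a): c,s=np.cos(np.radians(a)),np.sin(np.radians(a));return np.array([[c,-s,0],[s,c,0],[0,0,1]])
def hinge(d,a=6.5):
    P=cloud(d);L=(P-O)@Rz(a)*1000
    for sgn in(-1,1):
        m=(abs(L[...,1]+85)<14)&(L[...,0]*sgn>8)&(L[...,0]*sgn<40)&(L[...,2]>20)&(L[...,2]<34)
        q=L[m]
        if len(q)<20: print(sgn,len(q));continue
        b=np.percentile(q,[3,97],axis=0);t=q[q[:,2]>np.percentile(q[:,2],60)]
        print(sgn,len(q),"x",np.round(b[:,0],1),"y",np.round(b[:,1],1),"ztop %.1f"%b[1,2],"crest y %.1f x %.1f"%(t[:,1].mean(),t[:,0].mean()))
    # outer walls rim
    for sgn in(-1,1):
        m=(L[...,0]*sgn>20)&(L[...,0]*sgn<40)&(L[...,2]>43)&(L[...,2]<48)&(L[...,1]>-74)&(L[...,1]<70);q=L[m]
        if len(q)>20:
            f=np.polyfit(q[:,1],q[:,0],1);print(" rim x@-85 %.1f x@0 %.1f slope %.2fdeg"%(np.polyval(f,-85),f[1],np.degrees(f[0])),"ymin %.1f"%np.percentile(q[:,1],1),len(q))
E
python3 - <<'E'
from hinge import *
import pickle
for f in("w3","w4","scene0","side0","scene2"): print(f);hinge(pickle.load(open(f+".pkl","rb")))
d=pickle.load(open("w4.pkl","rb"))
E
```

```text
w3
-1 309 x [-32.3 -10. ] y [-98.4 -71.7] ztop 29.5 crest y -83.7 x -23.4
1 298 x [ 9.3 30.5] y [-98.1 -71.6] ztop 29.4 crest y -84.5 x 22.2
 rim x@-85 -30.8 x@0 -30.8 slope 0.03deg ymin -72.1 691
 rim x@-85 29.6 x@0 30.2 slope 0.45deg ymin -72.3 705
w4
-1 554 x [-33.1  -9.7] y [-98.2 -71.3] ztop 29.5 crest y -84.4 x -24.9
1 548 x [ 9.7 31.3] y [-98.2 -71.3] ztop 29.5 crest y -84.8 x 23.2
 rim x@-85 -31.3 x@0 -31.4 slope -0.09deg ymin -72.7 852
 rim x@-85 29.5 x@0 29.7 slope 0.15deg ymin -72.8 838
scene0
-1 87 x [-33.1 -10.3] y [-95.4 -71.8] ztop 31.1 crest y -84.1 x -25.5
1 90 x [10.2 33.2] y [-97.7 -72.1] ztop 30.6 crest y -84.6 x 26.0
 rim x@-85 -30.8 x@0 -29.5 slope 0.84deg ymin -71.3 93
 rim x@-85 31.9 x@0 30.2 slope -1.13deg ymin -70.4 149
side0
-1 29 x [-28.2  -9.9] y [-95.9 -71.6] ztop 28.3 crest y -83.0 x -23.3
1 31 x [10.7 27.2] y [-94.2 -72.8] ztop 30.5 crest y -83.8 x 21.8
 rim x@-85 -32.4 x@0 -30.9 slope 1.01deg ymin -72.3 56
 rim x@-85 29.6 x@0 29.3 slope -0.17deg ymin -68.5 52
scene2
-1 86 x [-33.  -13.7] y [-95.5 -71.8] ztop 32.0 crest y -83.6 x -25.6
1 91 x [12.8 33.1] y [-97.3 -71.3] ztop 31.0 crest y -83.6 x 26.3
 rim x@-85 -30.8 x@0 -29.9 slope 0.62deg ymin -72.5 57
 rim x@-85 32.1 x@0 30.1 slope -1.34deg ymin -72.0 148
```

Converted, -0.13 m / 0.75 = -0.1733, -0.12 m / 0.75 = -0.16, 1.875 rad / 4 = 0.4688.

```bash
python3 drive.py '[[-0.02,-0.0133,-0.0107,0.0375,1],[-0.04,-0.0333,-0.0213,0.075,1],[-0.06,-0.0467,-0.0333,0.1125,1],[-0.08,-0.06,-0.0467,0.15,1],[-0.1,-0.0733,-0.06,0.1875,1],[-0.12,-0.0867,-0.08,0.225,1],[-0.1333,-0.1,-0.08,0.2625,1],[-0.1467,-0.1133,-0.08,0.3,1],[-0.16,-0.12,-0.08,0.3375,1],[-0.1733,-0.1333,-0.08,0.375,1],[-0.1733,-0.1333,-0.08,0.4125,1],[-0.1733,-0.1333,-0.08,0.45,1],[-0.1733,-0.1333,-0.08,0.4688,1],[-0.1733,-0.1333,-0.08,0.4688,1],[-0.1733,-0.1333,-0.08,0.4688,1]]'
python3 - <<'E'
from h import *
import pickle
go(.505,-.274,.25,-101)
d=snap("wrist");pickle.dump(d,open("w5.pkl","wb"));P=cloud(d)
cv2.imwrite("pics/w5.png",d["pixels"][:,:,::-1])
m=(P[:,:,2]>.116)&(P[:,:,2]<.13);n,l,st,c=cv2.connectedComponentsWithStats(m.astype(np.uint8))
for i in range(1,n):
    if st[i,4]>100:
        v,u=np.nonzero(l==i);X=onplane(d,np.c_[u,v],.124);r=cv2.minAreaRect((X[:,:2]*1000).astype(np.float32));print(st[i],np.median(P[l==i][:,2]),np.round(r[0],1),np.round(r[1],1),r[2])
E
```

```text
t: 17.7
tcp_pos: [0.5054, -0.2722, 0.2539]
tool_rot: [0.996, -0.094, -0.0, -0.0]
force: [-0.3, -0.4, 0.1]
finger_gap: 1.001
gripper_force: 0.0
d [-0.      0.0018  0.0009] turn 0.0036 | yang -100.79 q6 1.07 axis [-6.e-04  7.e-04 -1.e+00]
[250 147  11  80 737] 0.12403628970027714 [ 503.4 -275.7] [ 8.  70.8] 78.356201171875
```

View pics/w5.png

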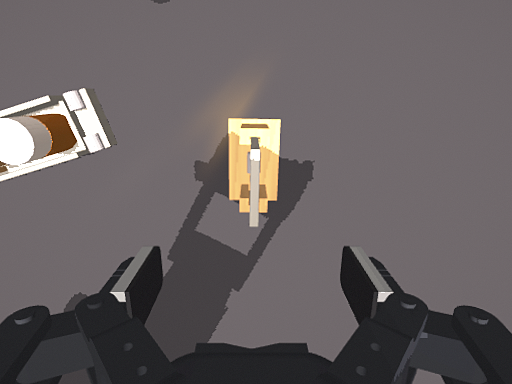

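The gate is edge-on at (254,185) in the stand, with its top at (503,−276) mm, z 124 and 8×71 mm across. Now I'll descend and pinch it.

Converted, 0.11 m / 0.75 = 0.1467, 0.09 m / 0.75 = 0.12, 0.014 rad / 4 = 0.0035.

```bash
python3 -c "
from h import *
go(.5036,-.2755,.112,-101.6)"
python3 drive.py '[[0,0.0027,0.04,0.0025,1],[-0.0013,0.004,0.08,0.0035,1],[-0.0013,0.0047,0.12,0.0035,0.8],[-0.0013,0.0047,0.1467,0.0035,0.6],[-0.0013,0.0047,0.1467,0.0035,0.5],[-0.0013,0.0047,0.1467,0.0035,0.5]]'
python3 -c "
from h import *
go(.5036,-.2755,.112,-101.6)"
```

```text
d [-0.0012  0.0034  0.139 ] turn 0.0137 | yang -100.82 q6 1.07 axis [-4.e-04  5.e-04 -1.e+00]
t: 18.35
tcp_pos: [0.5039, -0.2765, 0.1442]
tool_rot: [0.995, -0.102, -0.0, -0.0]
force: [-0.5, 0.2, 0.1]
finger_gap: 0.499
gripper_force: 0.0
d [-0.0005 -0.0009  0.0292] turn -0.0019 | yang -101.71 q6 1.08 axis [-2.e-04  2.e-04 -1.e+00]
```

Converted, 0.029 m / 0.75 = 0.0387, 0.02 m / 0.75 = 0.0267.

```bash
python3 drive.py '[[-0.0007,-0.0012,0.0133,0,0.5],[-0.0007,-0.0012,0.0267,0,0.5],[-0.0007,-0.0012,0.0387,0,0.5],[-0.0007,-0.0012,0.0387,0,0.3],[-0.0007,-0.0012,0.0387,0,0.2],[-0.0007,-0.0012,0.0387,0,0.15],[-0.0007,-0.0012,0.0387,0,0.1],[-0.0007,-0.0012,0.0387,0,0],[-0.0007,-0.0012,0.0387,0,0],[-0.0007,-0.0012,0.0387,0,0]]' 60
python3 -c "
from h import *
go(.5036,-.2755,.112,-101.6)"
```

```text
t: 19.35
tcp_pos: [0.5037, -0.2757, 0.1155]
tool_rot: [0.995, -0.102, 0.0, 0.0]
force: [0.6, 0.5, 3.2]
finger_gap: 0.084
gripper_force: 59.3
d [-0.0001 -0.0001  0.0005] turn -0.0027 | yang -101.76 q6 1.08 axis [ 7.e-04 -4.e-04 -1.e+00]
```

Converted, -0.045 m / 0.75 = -0.06, -0.03 m / 0.75 = -0.04.

```bash
python3 drive.py '[[0,0,-0.0067,0,0],[0,0,-0.02,0,0],[0,0,-0.04,0,0],[0,0,-0.06,0,0]]'; python3 drive.py '[[0,0,-0.0267,0,0],[0,0,-0.0533,0,0],[0,0,-0.0733,0,0],[0,0,-0.08,0,0],[0,0,-0.08,0,0],[0,0,-0.08,0,0]]'
python3 - <<'E'
from h import *
import pickle
d=snap("wrist");pickle.dump(d,open("w6.pkl","wb"));P=cloud(d)
s=manip.sense();R=Ro.from_quat(s["tool_rot"]).as_matrix();T=(P-s["tcp_pos"])@R*1000
m=(abs(T[...,1])<25)&(abs(T[...,0])<50)&(T[...,2]>20)&(T[...,2]<120);q=T[m];
for z in range(20,120,8):
    k=q[abs(q[:,2]-z)<4]
    if len(k)>10: print(z,len(k),"x",np.round(np.percentile(k[:,0],[2,98]),1),"y",np.round(np.percentile(k[:,1],[2,98]),1))
for n in("scene","side"):
    d=snap(n);P=cloud(d);pickle.dump(d,open(n+"3.pkl","wb"));T=(P-s["tcp_pos"])@R*1000
    m=(abs(T[...,1])<14)&(abs(T[...,0])<45)&(T[...,2]>25)&(T[...,2]<115);q=T[m]
    print(n,len(q),np.round(np.percentile(q,[1,50,99],axis=0),1))
    for a,b in((25,55),(55,85),(93,108)):
        k=q[(q[:,2]>a)&(q[:,2]<b)]; print(a,b,np.round(np.percentile(k,[2,50,98],axis=0)[:,:2],1).tolist())
go(.5854,-.0965,.21,-83.5)
E
```

```text
t: 19.75
tcp_pos: [0.5032, -0.2755, 0.1608]
tool_rot: [0.995, -0.102, -0.0, -0.0]
force: [0.6, -0.6, -1.0]
finger_gap: 0.083
gripper_force: 58.9
t: 20.35
tcp_pos: [0.503, -0.2753, 0.2196]
tool_rot: [0.995, -0.102, -0.001, -0.0]
force: [-0.5, 1.0, -1.5]
finger_gap: 0.086
gripper_force: 58.9
20 37 x [33.4 34. ] y [-2.5  4.8]
28 70 x [33.2 34.2] y [-2.7  4.9]
36 60 x [33.1 34.1] y [-2.8  4.6]
44 52 x [33.4 34.2] y [-2.5  4.8]
52 43 x [33.  34.1] y [-2.6  5. ]
60 40 x [33.4 34.2] y [-2.7  4.6]
68 34 x [33.1 34.1] y [-2.9  4.7]
76 30 x [33.4 34.2] y [-2.4  4.8]
84 21 x [33. 34.] y [-2.5  5. ]
92 40 x [-2.2 10.8] y [-6.6  8.4]
100 44 x [-11.8  11.1] y [-6.7  8.5]
scene 229 [[-30.5  -7.5  26.6]
 [ 34.   -2.3  63.3]
 [ 37.4   7.5 106.5]]
25 55 [[-12.7, -3.4], [35.0, -1.0], [37.4, 4.5]]
55 85 [[-30.9, -3.9], [34.2, -2.3], [37.2, 4.3]]
93 108 [[-10.3, -7.9], [9.5, -4.6], [13.9, 7.7]]
side 416 [[-34.9  -9.7  26.4]
 [ -1.   -3.9  57.3]
 [ 34.2   3.8 103.1]]
25 55 [[-34.7, -8.9], [-0.6, -3.7], [33.1, 2.3]]
55 85 [[-33.5, -8.4], [-1.4, -4.0], [32.1, 1.4]]
93 108 [[-10.8, -10.4], [-2.1, -5.7], [10.2, 6.1]]
d [ 0.0443 -0.1918  0.0062] turn -0.3187 | yang -101.76 q6 1.08 axis [-0.0017  0.0014 -1.    ]
```

The gate hangs straight: y is constant over its height, and the knuckle centre is at about (−0.8, +1.0) mm in wrist-measured tool coordinates. Next I'll hover 40 mm outside the hinge and measure it in the same frame, so the calibration bias cancels.

```bash
python3 -c "
from h import *
go(.5899,-.1362,.177,-83.5)"
```

```text
d [ 0.0569 -0.1538  0.0391] turn -0.3187 | yang -101.76 q6 1.08 axis [-0.0017  0.0014 -1.    ]
```

The rows are not in the units I measure in: shifts go in shares of 0.75 m and turns go in shares of 4 rad. I convert before sending: -0.154 m / 0.75 = -0.2053, -0.05 m / 0.75 = -0.0667, -0.05 rad / 4 = -0.0125.

```bash
python3 drive.py '[[0.0133,-0.0333,0,-0.0125,0],[0.0267,-0.0667,0,-0.025,0],[0.04,-0.1,0,-0.0375,0],[0.0533,-0.1333,0,-0.05,0],[0.0627,-0.1667,0,-0.0625,0],[0.0733,-0.1933,0.0133,-0.075,0],[0.076,-0.2053,0.0267,-0.0798,0],[0.076,-0.2053,0.0467,-0.0798,0],[0.076,-0.2053,0.052,-0.0798,0],[0.076,-0.2053,0.052,-0.0798,0],[0.076,-0.2053,0.052,-0.0798,0],[0.076,-0.2053,0.052,-0.0798,0]]'
cat > rel.py <<'E'
from hinge import *
import pickle,sys
s=manip.sense();R=Ro.from_quat(s["tool_rot"]).as_matrix()
d=snap("wrist");pickle.dump(d,open("w_rel.pkl","wb"));P=cloud(d);cv2.imwrite(f"pics/{sys.argv[1]}.png",d["pixels"][:,:,::-1])
T=(P-s["tcp_pos"])@R*1000
m=(abs(T[...,1])<14)&(abs(T[...,0])<50)&(T[...,2]>20)&(T[...,2]<112);q=T[m]
for a,b in((25,45),(60,84),(93,106)):
    k=q[(q[:,2]>a)&(q[:,2]<b)];
    if len(k)>9: print("gate",a,len(k),np.round(np.percentile(k,[2,98],axis=0)[:,:2],1).tolist())
print("carrier in O frame:")
for a in (6.5,): hinge(d,a)
print("tcp in O frame",np.round((s["tcp_pos"]-O)@Rz(6.5)*1000,2),"x-axis ang",np.degrees(np.arctan2(R[1,0],R[0,0])),"axis",np.round(R[:,2],4),"F",np.round(s["force"],1))
# slope of the rim and gate for yaw
L=(P-O)@Rz(6.5)*1000
E
python3 rel.py w7
```

```text
t: 21.7
tcp_pos: [0.5909, -0.1371, 0.1817]
tool_rot: [0.998, 0.056, 0.001, 0.0]
force: [0.1, -0.1, -1.5]
finger_gap: 0.086
gripper_force: 58.9
gate 25 153 [[32.7, -3.1], [33.9, 4.4]]
gate 60 103 [[32.7, -3.1], [33.7, 4.5]]
gate 93 86 [[-11.6, -7.0], [10.7, 8.2]]
carrier in O frame:
-1 552 x [-33.4  -9.7] y [-98.4 -71.7] ztop 29.9 crest y -84.9 x -25.2
1 569 x [ 9.8 31.9] y [-98.3 -72. ] ztop 29.6 crest y -85.4 x 23.6
 rim x@-85 -30.7 x@0 -31.8 slope -0.72deg ymin -73.5 222
 rim x@-85 30.3 x@0 29.6 slope -0.48deg ymin -72.6 1190
tcp in O frame [   0.91 -126.06  181.71] x-axis ang 6.471677270206044 axis [ 1.1e-03 -6.0e-04 -1.0e+00] F [ 0.1 -0.1 -1.5]
```

View pics/w7.png

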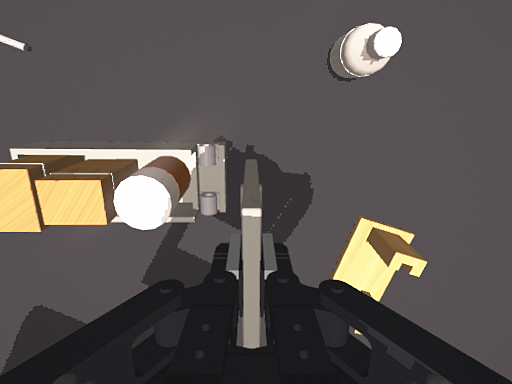

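Both fixed knuckles are visible at (207,154) and (208,203), with the gate edge-on at (252,220). I'll fit the circle sections and edges more precisely.

```bash
cat > fit.py <<'E'
from hinge import *
import pickle
from scipy.optimize import least_squares
d=pickle.load(open("w_rel.pkl","rb"));P=cloud(d);s=manip.sense();L=(P-O)@Rz(6.5)*1000
t=(s["tcp_pos"]-O)@Rz(6.5)*1000
def circ(q,c0):
    f=lambda p:np.hypot(q[:,1]-p[0],q[:,2]-p[1])-8
    r=least_squares(f,c0,loss="soft_l1",f_scale=.5);return np.round(r.x,2),len(q)
for n,c in(("L",-24),("R",24)):
    m=(abs(L[...,0]-c)<6)&(abs(L[...,1]+85)<8.5)&(L[...,2]>19)&(L[...,2]<33);print(n,circ(L[m],[-85,20]))
    m=(abs(L[...,0]-c)<16)&(abs(L[...,1]+85)<6)&(L[...,2]>24.5)&(L[...,2]<33);print("  x",np.round(np.percentile(L[m][:,0],[1,4,50,96,99]),1))
m=(abs(L[...,0]-t[0])<15)&(abs(L[...,1]-t[1])<10)&(abs(L[...,2]-(t[2]-99.5))<10);q=L[m]
print("gate knuckle",circ(q,[t[1],t[2]-99.5]),"tcp",np.round(t,2),"x",np.round(np.percentile(q[:,0],[1,4,50,96,99]),1))
E
python3 fit.py
```

```text
L (array([-85.74,  20.7 ]), 189)
  x [-33.9 -33.3 -24.3 -16.  -15.7]
R (array([-85.9 ,  20.75]), 212)
  x [14.3 14.6 23.4 31.5 31.9]
gate knuckle (array([-126.94,   82.53]), 86) tcp [   0.94 -125.96  181.81] x [-11.4  -9.6   6.8  11.6  11.8]
```

```bash
python3 drive.py '[[0,-0.016,0,0,0],[0,-0.0347,0,0,0],[-0.0008,-0.048,0,0,0],[-0.0008,-0.0547,0,0,0],[-0.0008,-0.0547,0,0,0],[-0.0008,-0.0547,0.02,0,0],[-0.0008,-0.0547,0.036,0,0],[-0.0008,-0.0547,0.0427,0,0],[-0.0008,-0.0547,0.0427,0,0],[-0.0008,-0.0547,0.0427,0,0],[-0.0008,-0.0547,0.0427,0,0]]'; python3 rel.py w8; python3 fit.py
```

```text
t: 22.85
tcp_pos: [0.5858, -0.096, 0.1495]
tool_rot: [0.998, 0.057, 0.0, 0.0]
force: [-0.0, -0.2, -1.2]
finger_gap: 0.082
gripper_force: 58.9
gate 25 149 [[32.7, -3.1], [33.8, 4.5]]
gate 60 99 [[32.8, -3.1], [33.7, 4.5]]
gate 93 148 [[-30.4, -13.5], [31.5, 8.1]]
carrier in O frame:
-1 238 x [-32.5  -9. ] y [-98.5 -71.6] ztop 30.9 crest y -73.2 x -21.1
1 460 x [ 9.4 32.1] y [-98.6 -71.4] ztop 29.3 crest y -84.4 x 26.6
 rim x@-85 -30.2 x@0 -32.0 slope -1.24deg ymin -73.3 152
 rim x@-85 30.2 x@0 29.7 slope -0.37deg ymin -71.9 1528
tcp in O frame [  0.5  -84.64 149.54] x-axis ang 6.508604643322397 axis [ 1.e-03 -4.e-04 -1.e+00] F [-0.  -0.2 -1.2]
L (array([-85.,  20.]), 0)Traceback (most recent call last):
  File "fit.py", line 11, in <module>
    m=(abs(L[...,0]-c)<16)&(abs(L[...,1]+85)<6)&(L[...,2]>24.5)&(L[...,2]<33);print("  x",np.round(np.percentile(L[m][:,0],[1,4,50,96,99]),1))
                                                                                                   ~~~~~~~~~~~~~^^^^^^^^^^^^^^^^^^^^^^^^^^
    return _quantile_unchecked(
        a, q, axis, out, overwrite_input, method, keepdims, weights)
    return _ureduce(a,
                    func=_quantile_ureduce_func,
    ...<5 lines>...
                    overwrite_input=overwrite_input,
                    method=method)
    r = func(a, **kwargs)
    result = _quantile(arr,
                       quantiles=q,
    ...<2 lines>...
                       out=out,
                       weights=wgt)
    slices_having_nans = np.isnan(arr[-1, ...])
                                  ~~~^^^^^^^^^
IndexError: index -1 is out of bounds for axis 0 with size 0
```

Converted, 0.019 m / 0.75 = 0.0253, -0.0002 m / 0.75 = -0.0003.

```bash
python3 drive.py '[[-0.0003,0.0003,0.008,0,0],[-0.0003,0.0003,0.016,0,0],[-0.0003,0.0003,0.0213,0,0],[-0.0003,0.0003,0.024,0,0],[-0.0003,0.0003,0.0253,0,0],[-0.0003,0.0003,0.0253,0,0]]'; python3 drive.py '[[0,0,0.0013,0,0],[0,0,0.0027,0,0],[0,0,0.004,0,0],[0,0,0.0053,0,0],[0,0,0.0067,0,0],[0,0,0.0067,0,0]]'; python3 -c "
from hinge import *
s=manip.sense();print(np.round((s['tcp_pos']-O)@Rz(6.5)*1000,2),s['force'],s['ft_torque'])"
```

```text
t: 23.5
tcp_pos: [0.5851, -0.096, 0.1299]
tool_rot: [0.998, 0.057, -0.0, -0.0]
force: [0.1, -0.6, -1.0]
finger_gap: 0.085
gripper_force: 58.9
t: 24.1
tcp_pos: [0.5851, -0.096, 0.125]
tool_rot: [0.998, 0.057, -0.0, -0.0]
force: [-0.2, -0.5, -0.8]
finger_gap: 0.083
gripper_force: 58.9
[ -0.19 -84.48 124.97] [-0.1731369  -0.47644045 -0.75896226] [0.00677896 0.01617869 0.01013592]
```

Converted, 0.0045 m / 0.75 = 0.006, 0.004 m / 0.75 = 0.0053.

```bash
python3 drive.py '[[0.0007,0.0003,0.0013,0,0],[0.0007,0.0003,0.0027,0,0],[0.0007,0.0003,0.004,0,0],[0.0007,0.0003,0.0053,0,0],[0.0007,0.0003,0.006,0,0],[0.0007,0.0003,0.006,0,0]]'; python3 drive.py '[[0,0,0.0007,0,0],[0,0,0.0013,0,0],[0,0,0.002,0,0],[0,0,0.0027,0,0],[0,0,0.0027,0,0]]';  python3 -c "
from hinge import *
s=manip.sense();print(np.round((s['tcp_pos']-O)@Rz(6.5)*1000,2),s['force'],s['ft_torque'])"
```

```text
t: 24.7
tcp_pos: [0.5856, -0.0961, 0.1205]
tool_rot: [0.998, 0.057, -0.0, -0.0]
force: [0.1, -0.1, -1.3]
finger_gap: 0.081
gripper_force: 58.9
t: 25.2
tcp_pos: [0.5857, -0.0961, 0.1186]
tool_rot: [0.998, 0.057, 0.0, 0.0]
force: [0.2, -0.7, -1.3]
finger_gap: 0.083
gripper_force: 59.1
[  0.44 -84.74 118.64] [ 0.21632938 -0.67452655 -1.34506857] [ 0.02208562  0.03340327 -0.07500692]
```

Converted, 0.0004 m / 0.75 = 0.0005.

```bash
for i in 1 2 3; do python3 drive.py '[[0,0,0.0005,0,0],[0,0,0.0005,0,0]]' | grep -E 'tcp|force:'; done
```

```text
tcp_pos: [0.5858, -0.0962, 0.1186]
force: [-0.5, 0.4, 1.6]
gripper_force: 59.4
tcp_pos: [0.5859, -0.0962, 0.1185]
force: [-1.1, -0.0, 4.8]
gripper_force: 59.9
tcp_pos: [0.5859, -0.0962, 0.1185]
force: [-1.2, 0.8, 7.6]
gripper_force: 60.3
```

Bottom contact is at tcp z 118.5 mm, exactly the expected 1 mm low. I'll raise 1 mm, then find the side contacts in x and y.

```bash
python3 drive.py '[[0,0,-0.0016,0,0],[0,0,-0.0029,0,0],[0,0,-0.0029,0,0]]' | grep -E 'tcp|force:'; cat > st.py <<'E'
from hinge import *
s=manip.sense();R=Ro.from_quat(s["tool_rot"]).as_matrix();print(np.round((s['tcp_pos']-O)@Rz(6.5)*1000,2),"Floc",np.round(s['force']@Rz(6.5),1),"yaw %.2f"%np.degrees(np.arctan2(R[1,0],R[0,0])),np.round(R[:,2],4))
E
python3 st.py; for i in 1 2 3; do python3 drive.py '[[0.0007,0,0,0,0],[0.0013,0,0,0,0],[0.0013,0,0,0,0]]' >/dev/null; python3 st.py;done
```

```text
tcp_pos: [0.5857, -0.0961, 0.1194]
force: [-0.1, 0.0, -1.3]
gripper_force: 58.9
[  0.38 -84.72 119.38] Floc [-0.1  0.1 -1.3] yaw 6.52 [-1.e-04  1.e-04 -1.e+00]
[  1.48 -84.73 119.43] Floc [ 0.5  0.7 -1.2] yaw 6.52 [-1.e-04  1.e-04 -1.e+00]
[  2.51 -84.73 119.6 ] Floc [ 0.3 -0.5 -1.6] yaw 6.52 [ 1.e-04 -0.e+00 -1.e+00]
[  3.44 -84.72 119.62] Floc [-1.4 -0.3 -0.7] yaw 6.52 [-1.e-04  0.e+00 -1.e+00]
```

Converted, 0.0005 m / 0.75 = 0.0007.

```bash
python3 drive.py '[[0.0007,0,0,0,0],[0.0007,0,0,0,0]]' >/dev/null; python3 st.py; python3 drive.py '[[-0.0027,0,0,0,0],[-0.0053,0,0,0,0],[-0.0073,0,0,0,0],[-0.0073,0,0,0,0]]' >/dev/null; python3 st.py; for i in 1 2 3; do python3 drive.py '[[-0.0007,0,0,0,0],[-0.0007,0,0,0,0]]' >/dev/null; python3 st.py;done
```

```text
[  3.63 -84.65 119.57] Floc [-0.  -0.2 -1.3] yaw 6.53 [-8.e-04  1.e-04 -1.e+00]
[ -1.86 -84.72 119.6 ] Floc [-0.4 -0.3 -0.6] yaw 6.51 [-2.e-04  1.e-04 -1.e+00]
[ -2.09 -84.74 119.63] Floc [ 0.7 -0.6 -0.7] yaw 6.52 [ 1.e-04  0.e+00 -1.e+00]
[ -2.52 -84.76 119.64] Floc [ 0.5 -1.1 -0.3] yaw 6.52 [ 2.e-04 -1.e-04 -1.e+00]
[ -2.75 -84.76 119.66] Floc [ 0.6  0.2 -1.2] yaw 6.51 [ 9.e-04 -0.e+00 -1.e+00]
```

Converted, -0.0005 m / 0.75 = -0.0007.

```bash
for i in 1 2; do python3 drive.py '[[-0.0007,0,0,0,0],[-0.0007,0,0,0,0],[-0.0007,0,0,0,0]]' >/dev/null; python3 st.py;done; python3 drive.py '[[0.004,0,0,0,0],[0.0067,0,0,0,0],[0.0093,0,0,0,0],[0.0093,0,0,0,0],[0.0093,0,0,0,0]]' >/dev/null; python3 st.py; for i in 1 2; do python3 drive.py '[[0.0007,0,0,0,0],[0.0007,0,0,0,0],[0.0007,0,0,0,0]]' >/dev/null; python3 st.py;done
```

```text
[ -3.02 -84.79 119.71] Floc [ 1.7  1.3 -2. ] yaw 6.51 [ 1.4e-03 -1.0e-04 -1.0e+00]
[ -3.33 -84.86 119.78] Floc [ 4.   0.7 -3.2] yaw 6.50 [ 1.9e-03 -2.0e-04 -1.0e+00]
[  2.55 -84.64 119.49] Floc [-0.3  0.4 -2.1] yaw 6.53 [-1.e-03  1.e-04 -1.e+00]
[  3.33 -84.72 119.64] Floc [ 0.1 -0.2 -1.9] yaw 6.52 [-2.e-04  0.e+00 -1.e+00]
[  3.65 -84.66 119.58] Floc [-0.5 -0.   0.1] yaw 6.53 [-7.e-04  0.e+00 -1.e+00]
```

Converted, 0.0005 m / 0.75 = 0.0007.

```bash
for i in 1 2 3; do python3 drive.py '[[0.0007,0,0,0,0],[0.0007,0,0,0,0],[0.0007,0,0,0,0]]' >/dev/null; python3 st.py;done
```

```text
[  3.85 -84.62 119.5 ] Floc [-2.4 -0.6 -1.3] yaw 6.53 [-1.4e-03  2.0e-04 -1.0e+00]
[  4.2  -84.58 119.49] Floc [-3.7 -0.6  1.5] yaw 6.53 [-1.8e-03  2.0e-04 -1.0e+00]
[  4.43 -84.53 119.48] Floc [-5.8 -0.   1.8] yaw 6.54 [-2.5e-03  3.0e-04 -1.0e+00]
```

Converted, -0.0048 m / 0.75 = -0.0064, -0.004 m / 0.75 = -0.0053.

```bash
python3 drive.py '[[-0.0027,0,0,0,0],[-0.0053,0,0,0,0],[-0.0064,0,0,0,0],[-0.0064,0,0,0,0],[-0.0064,0,0,0,0]]' >/dev/null; python3 st.py; python3 drive.py '[[0,0.0007,0,0,0],[0,0.0013,0,0,0],[0,0.0013,0,0,0]]'>/dev/null; python3 st.py; for i in 1 2 3 4; do python3 drive.py '[[0,0.0007,0,0,0],[0,0.0007,0,0,0],[0,0.0007,0,0,0]]' >/dev/null; python3 st.py;done
```

```text
[  1.38 -84.92 119.83] Floc [ 0.4  0.6 -2. ] yaw 6.51 [ 1.8e-03 -3.0e-04 -1.0e+00]
[  0.77 -85.84 119.64] Floc [-0.1 -0.8 -2.1] yaw 6.51 [ 3.e-04 -0.e+00 -1.e+00]
[  0.65 -86.27 119.62] Floc [ 0.1  0.2 -0.9] yaw 6.52 [ 1.e-04 -0.e+00 -1.e+00]
[  0.62 -86.74 119.61] Floc [ 0.8 -0.5 -1.5] yaw 6.52 [ 0.  0. -1.]
[  0.61 -87.23 119.61] Floc [-0.4 -0.1 -0.9] yaw 6.52 [-0.  0. -1.]
[  0.61 -87.57 119.62] Floc [ 0.3  0.5 -0.3] yaw 6.52 [-1.e-04  3.e-04 -1.e+00]
```

Converted, 0.0005 m / 0.75 = 0.0007.

```bash
for i in 1 2; do python3 drive.py '[[0,0.0007,0,0,0],[0,0.0007,0,0,0],[0,0.0007,0,0,0]]' >/dev/null; python3 st.py;done; python3 drive.py '[[0,-0.0013,0,0,0],[0,-0.004,0,0,0],[0,-0.006,0,0,0],[0,-0.0067,0,0,0],[0,-0.0067,0,0,0],[0,-0.0067,0,0,0]]' >/dev/null; python3 st.py; for i in 1 2 3 4 5; do python3 drive.py '[[0,-0.0007,0,0,0],[0,-0.0007,0,0,0],[0,-0.0007,0,0,0]]' >/dev/null; python3 st.py;done
```

```text
[  0.56 -87.85 119.61] Floc [ 0.3  1.8 -0.9] yaw 6.51 [-3.e-04  6.e-04 -1.e+00]
[  0.54 -88.18 119.62] Floc [-0.   3.7  0.4] yaw 6.51 [-3.e-04  1.e-03 -1.e+00]
[  0.69 -83.98 119.62] Floc [-0.3 -0.4 -1.7] yaw 6.52 [ 2.e-04 -4.e-04 -1.e+00]
[  0.61 -83.26 119.6 ] Floc [ 0.8  0.2 -2.2] yaw 6.52 [-0. -0. -1.]
[  0.61 -82.72 119.61] Floc [ 0.1  0.4 -1.6] yaw 6.52 [-0. -0. -1.]
[  0.66 -82.35 119.65] Floc [ 0.4 -1.2 -1.1] yaw 6.53 [ 1.e-04 -3.e-04 -1.e+00]
[  0.68 -82.09 119.66] Floc [-0.9 -2.  -1. ] yaw 6.53 [ 3.e-04 -6.e-04 -1.e+00]
[  0.71 -81.71 119.68] Floc [-1.1 -3.8 -0.7] yaw 6.54 [ 4.e-04 -9.e-04 -1.e+00]
```

Converted, 0.004 m / 0.75 = 0.0053, -0.0002 m / 0.75 = -0.0003.

```bash
python3 drive.py '[[-0.0003,0.0013,0,0,0],[-0.0003,0.004,0,0,0],[-0.0003,0.0053,0,0,0],[-0.0003,0.0053,0,0,0],[-0.0003,0.0053,0,0,0],[-0.0003,0.0053,0,0,0],[-0.0003,0.0053,0,0,0]]' >/dev/null; python3 st.py; python3 rel.py w9 | head -3; python3 - <<'E'
from hinge import *
import pickle
s=manip.sense()
for n in("scene","side"):
    d=snap(n);P=cloud(d);L=(P-O)@Rz(6.5)*1000
    m=(abs(L[...,1]+85)<20)&(abs(L[...,0])<40)&(L[...,2]>36)&(L[...,2]<90);q=L[m]
    for a,b in((36,50),(50,70),(70,90)):
        k=q[(q[:,2]>a)&(q[:,2]<b)];print(n,a,len(k),np.round(np.percentile(k,[3,50,97],axis=0)[:,:2],1).tolist())
    I=d["pixels"];c=proj(d,O+Rz(6.5)@np.array([0,-.06,.05]))[0].astype(int)
    if n=="scene": cv2.imwrite("pics/f.png",cv2.resize(I[c[1]-55:c[1]+55,c[0]-70:c[0]+70],None,fx=5,fy=5,interpolation=2)[:,:,::-1])
E
```

```text
[  0.39 -85.04 119.59] Floc [-0.2  0.3 -1. ] yaw 6.52 [-2.e-04  2.e-04 -1.e+00]
gate 25 148 [[32.7, -3.0], [33.8, 4.6]]
gate 60 186 [[26.9, -13.8], [33.7, 4.4]]
gate 93 1241 [[-26.2, -13.7], [31.7, 13.8]]
scene 36 113 [[-31.2, -91.1], [18.8, -90.0], [34.6, -67.3]]
scene 50 142 [[-31.6, -91.2], [7.3, -90.0], [34.7, -83.2]]
scene 70 133 [[-34.0, -90.9], [9.4, -90.1], [34.9, -82.9]]
side 36 35 [[-36.0, -84.5], [-26.7, -82.0], [33.2, -69.5]]
side 50 61 [[-35.1, -85.3], [12.8, -81.9], [33.6, -79.0]]
side 70 121 [[-33.9, -86.5], [-1.6, -81.8], [30.6, -77.5]]
```

View pics/f.png

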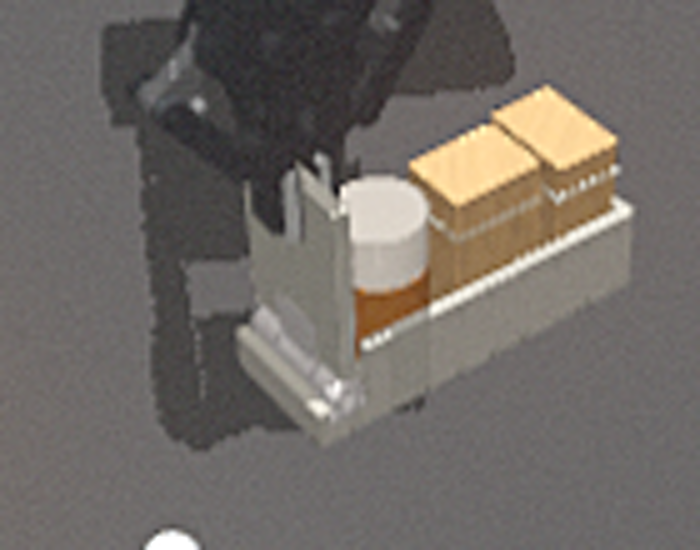

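The final view shows the gate upright between the knuckles at (300,350), with the jar and carton standing in the carrier. The gate has not shifted in the grip. I'll settle, check and hand in.

```bash
python3 drive.py '[[0,-0.0001,0.0001,0,0],[0,-0.0001,0.0001,0,0],[0,-0.0001,0.0001,0,0],[0,-0.0001,0.0001,0,0],[0,-0.0001,0.0001,0,0]]'; python3 st.py; python3 -c "
from station import manip
print(manip.sense()['qd']);print(manip.sign_off())"
```

```text
t: 36.85
tcp_pos: [0.5857, -0.0965, 0.1195]
tool_rot: [0.998, 0.057, -0.0, -0.0]
force: [-0.2, 0.6, -1.3]
finger_gap: 0.083
gripper_force: 58.9
[  0.41 -85.09 119.49] Floc [-0.1  0.6 -1.3] yaw 6.52 [-0.  0. -1.]
[-0.00125714 -0.00017601 -0.00064136 -0.00055194  0.00086712 -0.00060667]
the job is handed in; nothing more can be done
None
```

I handed the job in at 36.9 s: the carton and jar stand upright in the carrier, and the gate is held upright and still, its knuckle centred between the fixed ones to about 0.2 mm by touch, with almost no side force.

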